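Unclip the suction pump cover, set its regulator to 4 and start it

ROBOT

A 6-joint arm with a two-finger parallel gripper is mounted at the origin on the work surface. World frame = base frame: x ahead of the robot, y to its left, z up, the work surface at z = 0. Lengths are in mm, angles in rad, forces in N, time in s.
With the tool pointing down it reaches from about 275 to 1000 mm from the base axis. Payload 8.4 kg.
Tool frame: the origin (TCP) lies on the mounting face of the last link; the fingertips stand 173 mm ahead of it and the grasp point (between the pads) lies 155 mm ahead of it; z points along the fingers, y is the direction in which the jaws open and shut (so a half turn about z gives the same grasp; the last joint's range is limited). The gripper opens to 85 mm and grips with 20 to 120 N. Pads are 22 mm wide; open, the fingers measure 114 mm over their backs; the gripper's body (76 mm by 85 mm) begins 54 mm behind the grasp point. The pads swing forward as they close: fully open they stand 13 mm farther back than shut.
Start: joints at [1.113, 0.353, 1.633, -0, 1.155, -0.002], TCP at [275.113, 561.197, 404.681] pointing down, gripper open.
Joint ranges: [-2.63, 2.63], [-0.92, 2.1], [0.06, 2.66], [-1.3, 4.44], [0, 2.69], [-3.02, 3.02]. Speed limits (rad/s): [2.22, 2.22, 2.79, 3.14, 3.14, 3.14].

INTERFACE

Orientations are given as [roll, pitch, yaw] about the fixed x, y, z axes, in that order (R = Rz(yaw) Ry(pitch) Rx(roll)).
In Python, from rig import readout, imaging, ticket gives the robot as it stands.
- The arm moves only by the tool step_arm, never from a script. Its argument "deltas" is a list of rows, each an object with "translation": the shift along the tool's x, y, z in cm, a list of three; "rot": the turn, a rotation vector about the tool's x, y, z in rad, a list of three. In form: [{"translation": [x, y, z], "rot": [rx, ry, rz]}, ...]. A call has 1 to 8 rows; each row is the pose to reach, as a shift and turn from the pose commanded when the call began, along the tool's axes at that moment; what a row does not reach only later rows make up. A row lasts 1/8 s, in which the tool goes at most 62.5 mm and 10.7 degrees, less where a joint would pass 70% of its speed; a pose out of reach is approached as far as the arm can. A call with a gripper value outside its range is refused whole. "grip" is the closure in counts, from 0 (fully open) to 255 (shut), set as the call begins (left out, the last holds). The fingers move at their own pace and stop on an object; "squeeze" is the grip in N (left out, the last holds). Time passes only in rows, so rows that repeat a pose let the fingers close. It gives the time, the measured TCP pose, the force and the opening at its end, in the units of the state.
- readout.sense(): the state, without advancing time (a new reading comes with each control period).
- imaging.grab_frame(name): name is "scene" or "side" or "wrist"; returns a dict with "image" (384x512x3 uint8, red, green, blue), "camera_matrix" (3x3 intrinsics, pixels), "world_to_cam" (4x4, takes a point from world to camera coordinates). Camera axes: x right, y up, looking along -z (the intrinsics and any distortion apply to the point x, -y, -z); pixel columns grow to the right and rows downward; lengths in mm; the calibration is good to about 2 mm. A picture is of the moment at which its call begins. There is no depth.
- ticket.sign_off(): hands the job in, once; it reports no verdict.
The state is a dict: "clock": time; "qpos": joint angles; "qvel": joint speeds; "joint_efforts": joint torques, N m; "eef_pos": TCP position; "tcp_rot": TCP orientation; "contact_force": force on the tool from outside, world axes, zero at the start; "wrist_torque": the same for the moment, N m; "opening": opening from 0.0 (shut) to 1.0 (fully open).
Only numpy, scipy, OpenCV 4.12 (cv2) and the standard library are available. Lean on these libraries where they do the work, as an engineer would, in place of code of your own. Each camera call takes 0.05 s, during which the arm holds its last target.

TASK

Get the laboratory suction pump running at setting 4: squeeze the two orange snap tabs together to unclip the blue cover, lift it off and set it down, right way up and flat on the floor of the steel tray, without dropping it. Then turn the regulator sleeve that was underneath to 4, let go of it, and last of all push the green lever all the way over, away from the robot's side. Leave the jar in the tray and the other things on the bench where they stand.

Things in the scene. Friction and masses are not known exactly. Their poses are not given: they have to be found in the camera images.
- pump: White box pump with a blue band, fixed, 150 (x) x 210 (y) x 90 mm high, origin at the centre of its underside, flat deck at z 90 mm, x axis pointing away from the robot (within 0.25 rad). In its frame the sleeve's vertical axis is at x 0, y -45 mm; the lever's housing (70 x 50 x 25 mm) stands on the deck at x 0, y +65 mm. Two 6 mm high kerbs stand inside the cover's end walls.
- keeper (a point): Top inner edge of the lip of the dark steel keeper on the deck at the +y side of the cover; a twin stands at the -y side. Each is 14 mm high and 30 mm long (pump x) and fills 47 to 59 mm from the sleeve's axis along the pump's y; below its lip (underside 9.5 mm over the deck) sits a hook of the cover.
- numeral_4 (a point): Numeral 4, printed on the deck beside a green dot. Numerals 1 to 6 lie round the far side of the sleeve, 31 mm from its axis, in directions (angle from the pump's +x towards +y) 0.875, 0.525, 0.175, -0.175 (the 4), -0.525 and -0.875 rad.
- cover: Loose blue clip-on hood, about 0.16 kg, open below, 100 (x) x 64 (y) mm, flat top at 51 mm; origin at the centre of its lower edge, z up. At the start it is clipped on the deck over the sleeve (origin on the deck at the sleeve's axis, axes along the pump's) with 2.5 mm of sideways play and 1.5 mm of lift. Stands flat on its lower edge when set down.
- tabs (a point): Point midway between the two orange tab pads, 71 mm above the cover's lower edge. The upright ribbed pads are 26 mm long (cover x), outer faces at cover y +/-24 mm (48 mm across; 32 mm squeezed), from 56 to 86 mm above the lower edge. Below them flat webs (top at 56 mm) run out to y +/-45 mm and arms go down to hooks that reach y +/-51 mm.
- tab_left (a joint): Inward travel of the tab at the cover's +y side, m: 0 sprung out (hooked under the keeper), 0.008 fully in; clear of the keeper from about 0.005. Spring: 3 N to start, 7 N fully in; springs out when let go. Squeeze both fully and hold them so while lifting straight up 30 mm or more; the cover can be carried by the squeezed tabs.
- tab_right (a joint): The same for the tab at the cover's -y side.
- tray: Fixed steel tray, 260 (x) x 170 (y) mm, rim 15 mm high, walls 5 mm, inner floor 5 mm above its origin (centre of its underside, on the bench). It stands to the left or to the right of the pump, its x roughly away from the robot. The red-capped jar stands in its far (+x) half; the half nearest the robot is free for the cover (for instance cover origin at tray x -45 mm, y 0, axes along the tray's).
- jar: Jar with red cap standing in the tray, 42 mm across, 55 mm high, origin under its centre. Must stay.
- sleeve (a joint): Regulator sleeve: turn in rad, growing clockwise seen from above; it clicks into detents 0.35 rad apart: 0 is setting 1, 0.35 is 2, 0.70 is 3, 1.05 is 4, 1.40 is 5, 1.75 is 6 (red pointer line on the sleeve at that numeral). Starts at 1, 2 or 3. About 0.2 N m carries it over a detent; let go, it settles in the nearest one.
- sleeve_top (a point): Centre of the sleeve's top face: vertical metal cylinder 38 mm in diameter, top 42 mm above the pump's deck, ribbed grip over its upper part; can be taken from above in any direction. Fingertips no lower than 16 mm above the deck clear the keepers.
- run_lever (a joint): Green-knobbed lever on the pump's deck, rad: 0 leaning towards the pump's -x (robot) side = stopped, 1.0 leaning to +x, against its stop = running. Pivot 22 mm above the deck at pump x 0, y +65 mm, axis along the pump's y; some 0.06 N m of friction, stays where left.
- run_lever_tip (a point): Centre of the lever's green ball (26 mm in diameter), 60 mm from the pivot; at the start it is 75 mm above the deck at about pump x -29 mm; on its way over it rises to 82 mm, so what is carried across it must be more than 95 mm above the deck.
- bottle: Bystander: bottle 68 mm across, 170 mm high, origin under its centre.
- beaker: Bystander: glass beaker 72 mm across, 95 mm high, origin under its centre.
- dishes: Bystander: stack of three flat round dishes, 93 mm across, 44 mm high, origin under its centre.
- timer: Bystander: white bench timer lying flat, 65 x 65 mm, 20 mm high, origin under its centre.
- marker: Bystander: marker pen lying flat, 125 mm long along its x, 14 mm thick, origin on the bench near its middle.
- rack: Yellow rack with capped tubes, fixed, 200 (x) x 100 (y) mm, 82 mm high, on the other side of the pump from the tray; origin under its centre.

How it is judged:
By the outcome, as a careful person would: the job done as asked, in the order asked, and still so for the second after the job is handed in, with the robot touching nothing.
It also fails if it takes over 58 s, if anything falls off the work surface, if the arm or the gripper's body presses on something with over 40 N, if the wrist force passes 120 N, or if a joint passes its speed limit or range.

## Working session

There is one attempt and no reset: what is moved stays moved. The work goes in short steps, Python scripts to look and compute and a tool call to move; the robot and the scene stay as the last step left them, time stands still between calls to the robot, and variables do not carry over. Pictures are saved under pics/ and viewed, and the job is handed in when it is done.

Besides the shell and the picture viewer there is one more tool, called after "Request:" as name(argument=value, ...), one argument or row to a line, values as JSON. step_arm: Moves the arm, as the interface text tells. Its arguments: {"type":"object","properties":{"deltas":{"type":"array","items":{"type":"object","properties":{"translation":{"type":"array","items":{"type":"number"}},"rot":{"type":"array","items":{"type":"number"}}}}},"grip":{"type":"number"},"squeeze":{"type":"number"}},"required":["deltas"]}

```bash
mkdir -p pics; ls; python3 - <<'E'
from rig import readout, imaging
import cv2,numpy as np
s=readout.sense(); print({k:np.round(v,3) for k,v in s.items()})
for n in ["scene","side","wrist"]:
    f=imaging.grab_frame(n); cv2.imwrite(f"pics/a_{n}.png",f["image"][:,:,::-1]); np.savez(f"pics/a_{n}.npz",**f)
    print(n,f["camera_matrix"].round(1).tolist(),f["world_to_cam"].round(3).tolist(),f.keys())
E
```

```text
pics
{'clock': np.float64(0.0), 'qpos': array([ 1.113,  0.354,  1.634,  0.   ,  1.155, -0.002]), 'qvel': array([ 0.001,  0.   , -0.002, -0.   ,  0.001, -0.001]), 'joint_efforts': array([-2.0000e-03, -6.0525e+01, -3.4206e+01, -0.0000e+00,  1.0000e-02,
        0.0000e+00]), 'eef_pos': array([275.009, 560.99 , 403.962]), 'tcp_rot': array([-3.14 , -0.   ,  2.686]), 'contact_force': array([0.86 , 0.137, 0.146]), 'wrist_torque': array([0.062, 0.011, 0.016]), 'opening': np.float64(1.001)}
scene [[396.7, 0.0, 254.6], [0.0, 396.7, 192.4], [0.0, 0.0, 1.0]] [[0.392, 0.92, -0.001, -211.154], [-0.539, 0.231, 0.81, 197.768], [0.745, -0.317, 0.587, -1351.961], [0.0, 0.0, 0.0, 1.0]] dict_keys(['image', 'camera_matrix', 'world_to_cam'])
side [[464.6, 0.0, 253.6], [0.0, 464.6, 191.9], [0.0, 0.0, 1.0]] [[0.81, -0.586, 0.017, -458.084], [0.349, 0.506, 0.789, -294.49], [-0.471, -0.633, 0.615, -913.55], [0.0, 0.0, 0.0, 1.0]] dict_keys(['image', 'camera_matrix', 'world_to_cam'])
wrist [[319.1, 0.0, 251.7], [0.0, 319.1, 193.1], [0.0, 0.0, 1.0]] [[0.44, 0.898, -0.003, -623.362], [-0.856, 0.418, -0.304, 40.872], [-0.272, 0.136, 0.953, -379.841], [0.0, 0.0, 0.0, 1.0]] dict_keys(['image', 'camera_matrix', 'world_to_cam'])
```

View pics/a_scene.png

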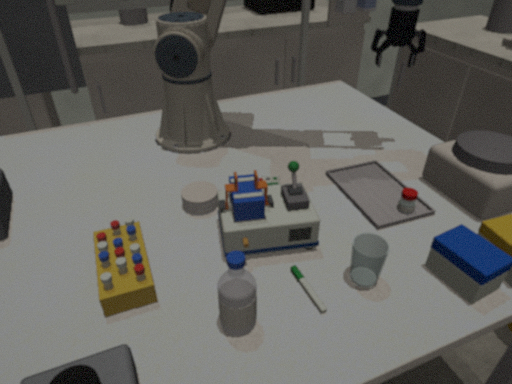

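View pics/a_side.png

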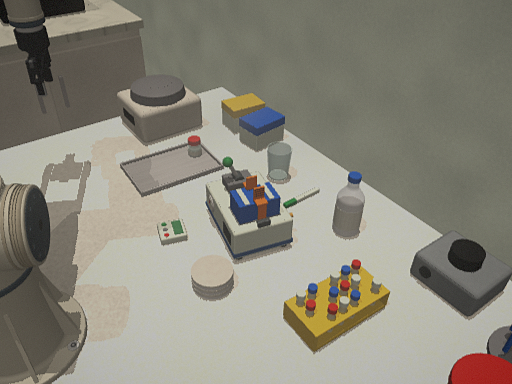

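View pics/a_wrist.png

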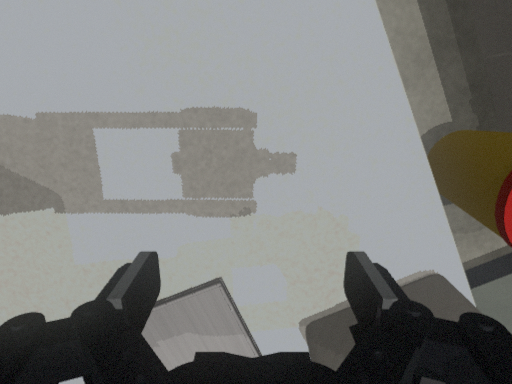

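The scene view shows the pump at about (268,215), the tray at (378,190), the jar at (408,200) and the rack at (123,265). In the side view the pump is at about (248,215) and the tray at (170,168). I'll zoom in on both.

```bash
cat > h.py <<'E'
import numpy as np, cv2
from rig import readout, imaging
def load(p): return dict(np.load(p))
def ray(f,u,v):
    K=f["camera_matrix"];T=f["world_to_cam"]
    d=np.array([(u-K[0,2])/K[0,0],-(v-K[1,2])/K[1,1],-1.0])
    R=T[:3,:3]; return -R.T@T[:3,3], R.T@d/np.linalg.norm(d)
def plane(f,u,v,z):
    o,d=ray(f,u,v); return o+d*(z-o[2])/d[2]
def tri(*obs):
    A=np.zeros((3,3));b=np.zeros(3);rs=[ray(*o) for o in obs]
    for o,d in rs:
        P=np.eye(3)-np.outer(d,d);A+=P;b+=P@o
    X=np.linalg.solve(A,b); return X,[round(float(np.linalg.norm((np.eye(3)-np.outer(d,d))@(X-o))),1) for o,d in rs]
def proj(f,p):
    c=f["world_to_cam"][:3,:3]@p+f["world_to_cam"][:3,3]; q=f["camera_matrix"]@np.array([c[0],-c[1],-c[2]]); return q[:2]/q[2]
def grab(name,tag):
    f=imaging.grab_frame(name); cv2.imwrite(f"pics/{tag}_{name}.png",f["image"][:,:,::-1]); np.savez(f"pics/{tag}_{name}.npz",**f); return f
def crop(f,u0,v0,u1,v1,s,out):
    im=cv2.resize(f["image"][v0:v1,u0:u1,::-1],None,fx=s,fy=s,interpolation=cv2.INTER_CUBIC); cv2.imwrite(out,im)
E
python3 - <<'E'
from h import *
a=load("pics/a_scene.npz");b=load("pics/a_side.npz")
crop(a,200,150,330,260,6,"pics/c1.png"); crop(b,195,145,305,255,5,"pics/c2.png")
crop(a,315,150,445,240,6,"pics/c3.png"); crop(b,110,125,240,205,6,"pics/c4.png")
E
```

```text
(no output)
```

View pics/c1.png

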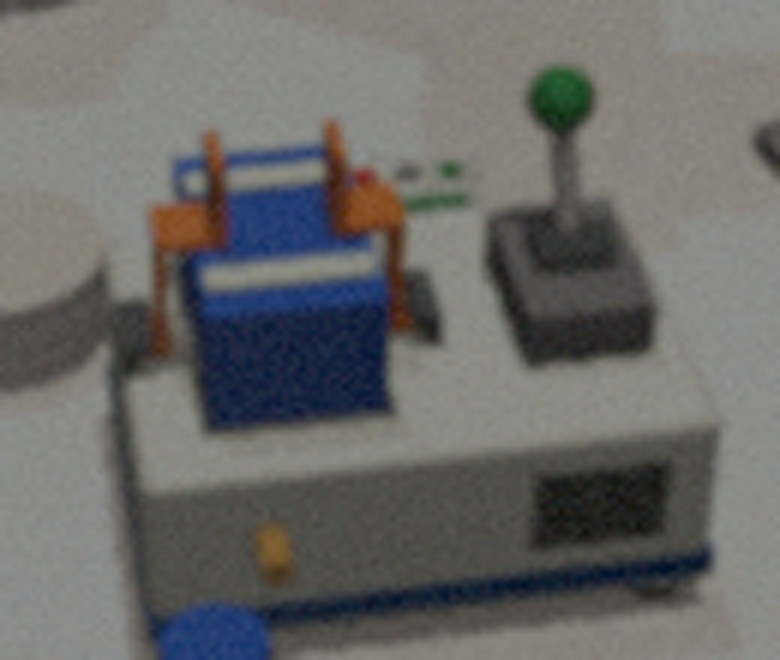

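View pics/c2.png

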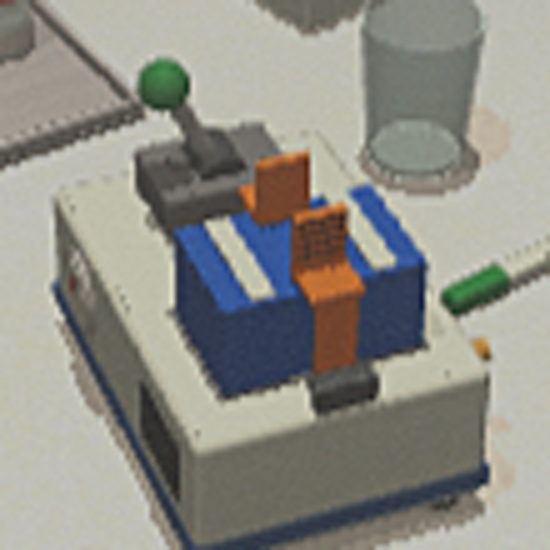

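View pics/c3.png

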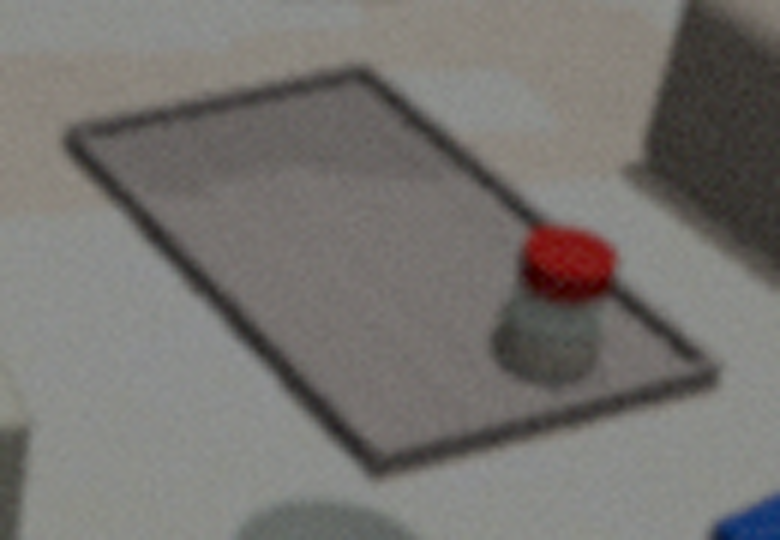

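View pics/c4.png

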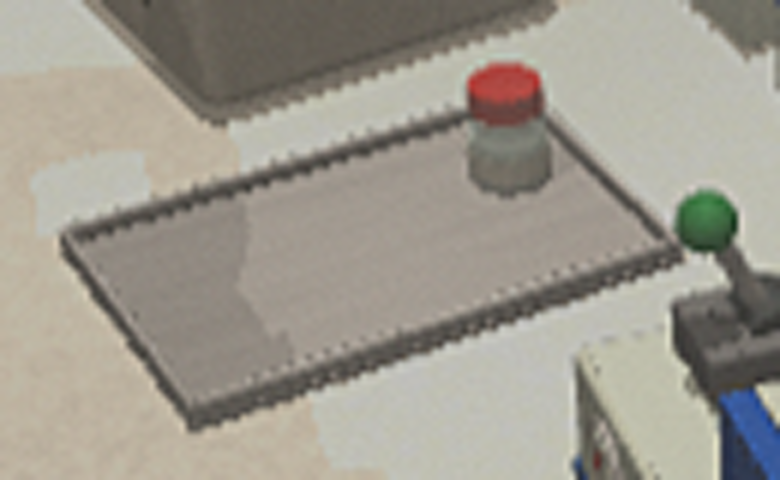

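```bash
python3 - <<'E'
from h import *
np.set_printoptions(precision=1,suppress=True)
a=load("pics/a_scene.npz");b=load("pics/a_side.npz")
s1=lambda u,v:(a,200+u/6,150+v/6); s2=lambda u,v:(b,195+u/5,145+v/5)
t1=lambda u,v:(a,315+u/6,150+v/6); t2=lambda u,v:(b,110+u/6,125+v/6)
print("ball",tri(s1(561,98),s2(164,84)))
D={}
D['F-']=tri(s1(150,490),s2(488,372));D['F+']=tri(s1(716,428),s2(318,135))
print(D); 
for n,o in {'F-s':s1(150,490),'F+s':s1(716,428),'F-d':s2(488,372),'N-':s2(195,442),'N+':s2(58,200),'F+':s2(318,135)}.items(): print(n,plane(*o,90))
print("cover top")
for n,o in {'F-s':s1(203,312),'F+s':s1(388,298),'N-':s2(222,312),'N+':s2(178,232),'F-':s2(425,265),'F+':s2(365,187)}.items(): print(n,plane(*o,141))
print("tabs z176")
for n,o in {'-s':s1(212,135),'+s':s1(333,124),'-a':s2(293,212),'-b':s2(346,203),'+a':s2(257,158),'+b':s2(310,150)}.items(): print(n,plane(*o,176))
print("tray rim outer z15")
for n,o in {'N-s':t1(70,135),'N+s':t1(362,68),'F+s':t1(716,370),'F-s':t1(377,465),'N+':t2(65,237),'N-':t2(192,412),'F-':t2(680,252)}.items(): print(n,plane(*o,15))
print("tri",tri(t1(70,135),t2(192,412)),tri(t1(362,68),t2(65,237)),tri(t1(377,465),t2(680,252)))
print("jar cap top", plane(*t1(569,250),55), plane(*t2(505,78),55))
E
```

```text
ball (array([548.6,  88.7, 166.3]), [0.3, 0.3])
{'F-': (array([606. , -95.9,  85.7]), [0.8, 0.8]), 'F+': (array([653.3, 101.4,  85.7]), [0.2, 0.2])}
F-s [610.  -96.5  90. ]
F+s [657.7  98.2  90. ]
F-d [ 602.6 -100.5   90. ]
N- [464.5 -62.2  90. ]
N+ [507.5 125.8  90. ]
F+ [649.7  96.8  90. ]
cover top
F-s [586.5 -66.5 141. ]
F+s [604.1  -5.3 141. ]
N- [491.2 -44.8 141. ]
N+ [507.1  14.3 141. ]
F- [586.1 -69.9 141. ]
F+ [599.5  -7.1 141. ]
tabs z176
-s [535.1 -42.6 176. ]
+s [545.3  -0.7 176. ]
-a [532.5 -40.3 176. ]
-b [555.9 -48.4 176. ]
+a [542.8   2.  176. ]
+b [566.5  -6.7 176. ]
tray rim outer z15
N-s [404.5 280.2  15. ]
N+s [409.1 445.2  15. ]
F+s [663.4 432.   15. ]
F-s [657.2 265.9  15. ]
N+ [400.4 441.9  15. ]
N- [391.5 278.6  15. ]
F- [642.7 260.   15. ]
tri (array([394.7, 287.3,   7.6]), [0.3, 0.3]) (array([403. , 450.5,   9.7]), [0.6, 0.6]) (array([650. , 272.6,   5.9]), [1.0, 1.0])
jar cap top [612.4 387.9  55. ] [623.  391.7  55. ]
```

```bash
cat >> h.py <<'E'
from scipy.spatial.transform import Rotation as Rn
def tool(s=None):
    s=s or readout.sense(); return Rn.from_euler('xyz',s["tcp_rot"]).as_matrix(), np.array(s["eef_pos"])
def delta(target,yaw,s=None):
    """translation cm in tool axes, rotvec to reach tool-down pose"""
    R,p=tool(s); Rt=Rn.from_euler('xyz',[np.pi,0,yaw]).as_matrix()
    return (R.T@(np.array(target)-p)/10).round(2), Rn.from_matrix(R.T@Rt).as_rotvec().round(3)
E
python3 - <<'E'
from h import *
np.set_printoptions(precision=3,suppress=True)
w=load("pics/a_wrist.npz");R,p=tool()
T=w["world_to_cam"];c=-T[:3,:3].T@T[:3,3]
print("cam in tool",R.T@(c-p)); print("cam axes in tool (rows)",T[:3,:3]@R)
for d in (100,155,173,250): print(d,proj(w,p+R@[0,0,d]))
ct=R.T@(c-p); Rc=T[:3,:3]@R
# view with tool at yaw 2.9 z 430 above (546,-27)
for yaw in(2.9,):
    print(delta([546,-27,430],yaw))
E
```

```text
cam in tool [76.618 -0.464 31.403]
cam axes in tool (rows) [[ 0.     1.     0.001]
 [ 0.953 -0.001  0.304]
 [ 0.304  0.001 -0.953]]
100 [253.651 380.913]
155 [253.105 273.341]
173 [253.004 253.615]
250 [252.743 202.216]
(array([-50.21, -40.87,  -2.54]), array([-0.001, -0.   , -0.214]))
```

Request:
step_arm(
  deltas=[
    {"translation":[-5,-4.1,-0.3],"rot":[0,0,-0.03]},
    {"translation":[-10,-8.2,-0.6],"rot":[0,0,-0.06]},
    {"translation":[-15,-12.2,-0.9],"rot":[0,0,-0.09]},
    {"translation":[-20,-16.3,-1.2],"rot":[0,0,-0.12]},
    {"translation":[-25,-20.4,-1.5],"rot":[0,0,-0.15]},
    {"translation":[-30,-24.5,-1.8],"rot":[0,0,-0.18]},
    {"translation":[-35,-28.6,-2],"rot":[0,0,-0.214]},
    {"translation":[-40,-32.6,-2.2],"rot":[0,0,-0.214]},
  ],
  grip=0,
)

```text
clock: 1.15
eef_pos: [484.2, 105.4, 426.3]
tcp_rot: [3.141, 0.0, 2.9]
contact_force: [2.2, 0.3, -0.1]
opening: 1.001
```

```bash
python3 - <<'E'
from h import *
s=readout.sense(); print(s["clock"],s["eef_pos"],s["tcp_rot"],delta([546,-27,430],2.9,s))
E
```

```text
1.15 [484.21117462 105.37604043 426.32779689] [3.14135556e+00 3.05844449e-04 2.90033185e+00] (array([ -9.16, -11.38,  -0.37]), array([0., 0., 0.]))
```

Request:
step_arm(
  deltas=[
    {"translation":[-4.4,-5.5,-0.2],"rot":[0,0,0]},
    {"translation":[-8,-10,-0.4],"rot":[0,0,0]},
    {"translation":[-9.2,-11.4,-0.4],"rot":[0,0,0]},
    {"translation":[-9.2,-11.4,-0.4],"rot":[0,0,0]},
  ],
)

```text
clock: 1.65
eef_pos: [546.0, -26.3, 429.8]
tcp_rot: [3.142, -0.001, 2.898]
contact_force: [0.1, 0.2, -0.6]
opening: 0.998
```

```bash
python3 - <<'E'
from h import *
s=readout.sense(); print(s["clock"],s["eef_pos"],s["tcp_rot"],s["qpos"])
f=grab("wrist","b"); crop(f,0,0,512,384,1.56,"pics/b1.png")
E
```

```text
1.65 [545.99836717 -26.25309174 429.75160367] [ 3.14153903e+00 -8.39002239e-04  2.89753634e+00] [-5.08560121e-02  2.07207847e-01  1.77408192e+00  2.32998975e-04
  1.16111599e+00 -1.37768889e+00]
```

View pics/b1.png

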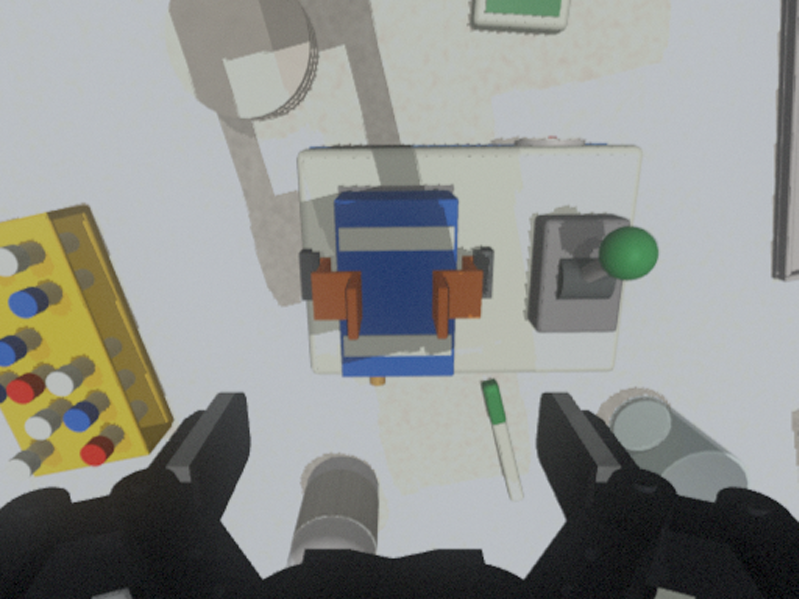

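```bash
python3 - <<'E'
from h import *
np.set_printoptions(precision=1,suppress=True)
w=load("pics/b_wrist.npz");crop(w,190,110,330,250,5.5,"pics/b2.png")
S=512*1.56/512
g=lambda u,v,z:plane(w,u/1.56,v/1.56,z)
C=[g(300,150,90),g(640,148,90),g(614,372,90),g(314,374,90)]
print("deck",np.array(C),np.mean(C,0)); 
d=C[1]-C[0];print(np.arctan2(-d[0],d[1]),np.linalg.norm(d)); d=C[2]-C[3];print(np.arctan2(-d[0],d[1]),np.linalg.norm(d))
C=[g(335,196,141),g(457,196,141),g(453,376,141),g(342,376,141)]
print("cover",np.array(C),np.mean(C,0)); 
print("tab mid",g(397.5,306,170)); print("ball",g(628,253,165))
E
```

```text
deck [[461.8 -63.   90. ]
 [509.3 132.7  90. ]
 [651.7 101.6  90. ]
 [603.9 -97.   90. ]] [556.7  18.6  90. ]
-0.23819969320347706 201.35472984652858
-0.23585455344068923 204.2682756896253
cover [[489.1 -43.3 141. ]
 [504.1  16.9 141. ]
 [602.3  -5.8 141. ]
 [587.1 -67.2 141. ]] [545.6 -24.9 141. ]
tab mid [544.6 -24.5 170. ]
ball [546.9  88.3 165. ]
```

View pics/b2.png

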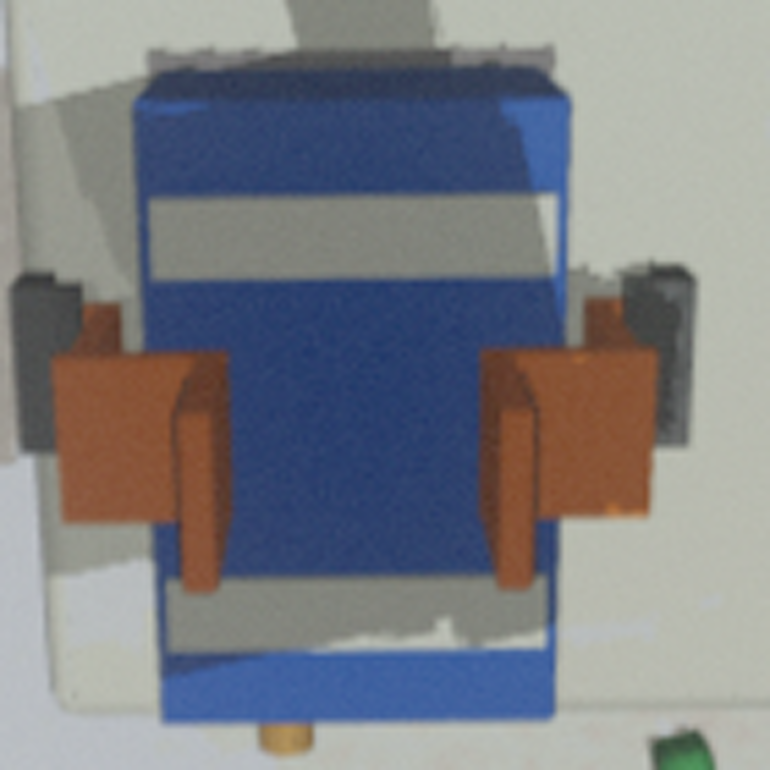

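```bash
python3 - <<'E'
from h import *
np.set_printoptions(precision=1,suppress=True)
w=load("pics/b_wrist.npz")
g=lambda u,v,z:plane(w,190+u/5.5,110+v/5.5,z)
L=[g(181,408,176),g(183,590,176)];R=[g(536,405,176),g(536,590,176)]
print(np.array(L+R),np.mean(L+R,0),np.linalg.norm(L[0]-R[0]),np.linalg.norm(L[0]-L[1]))
W=[g(55,355,146),g(62,522,146),g(657,348,146),g(650,517,146)];print(np.mean(W,0),np.linalg.norm(W[0]-W[2]))
K=[g(12,285,104),g(20,452,104),g(693,278,104),g(688,445,104)];print(np.mean(K,0),np.linalg.norm(K[0]-K[2]))
d=W[2]-W[0];print(np.arctan2(-d[0],d[1]));d=R[1]-L[1];print(np.arctan2(-d[0],d[1]))
E
```

```text
[[528.3 -44.3 176. ]
 [553.2 -51.  176. ]
 [539.1   1.2 176. ]
 [564.8  -4.3 176. ]] [546.3 -24.6 176. ] 46.78527183780747 25.800903461771973
[546.6 -24.9 146. ] 89.15989820288632
[546.6 -25.  104. ] 116.19503179902334
-0.23152966753569865
-0.24329785756350714
```

```bash
python3 - <<'E'
from h import *
print(delta([546.4,-24.8,322],2.9035))
E
```

```text
(array([-0.09,  0.06, 10.77]), array([ 0.   , -0.001, -0.005]))
```

Request:
step_arm(
  deltas=[
    {"translation":[0,0,3],"rot":[0,0,-0.005]},
    {"translation":[0,0.05,6],"rot":[0,0,-0.005]},
    {"translation":[-0.1,0.1,8.5],"rot":[0,0,-0.005]},
    {"translation":[-0.1,0.1,10],"rot":[0,0,-0.005]},
    {"translation":[-0.1,0.1,10.7],"rot":[0,0,-0.005]},
    {"translation":[-0.1,0.1,10.7],"rot":[0,0,-0.005]},
    {"translation":[-0.1,0.1,10.7],"rot":[0,0,-0.005]},
  ],
  grip=0,
)

```text
clock: 2.58
eef_pos: [547.3, -24.5, 324.0]
tcp_rot: [3.141, 0.001, 2.905]
contact_force: [0.4, -0.6, -0.0]
opening: 1.003
```

```bash
python3 - <<'E'
from h import *
s=readout.sense(); print(s["eef_pos"],s["tcp_rot"],s["contact_force"],delta([546.4,-24.8,322],2.9035,s))
f=grab("wrist","d"); crop(f,100,110,400,335,2.6,"pics/d1.png")
f=grab("side","d"); crop(f,160,80,330,250,3.5,"pics/d2.png")
E
```

```text
[547.32515834 -24.54493296 323.97027191] [3.14132318e+00 1.25019132e-03 2.90486024e+00] [ 0.42089972 -0.57660528 -0.04865293] (array([ 0.08, -0.05,  0.2 ]), array([0.   , 0.001, 0.001]))
```

View pics/d1.png

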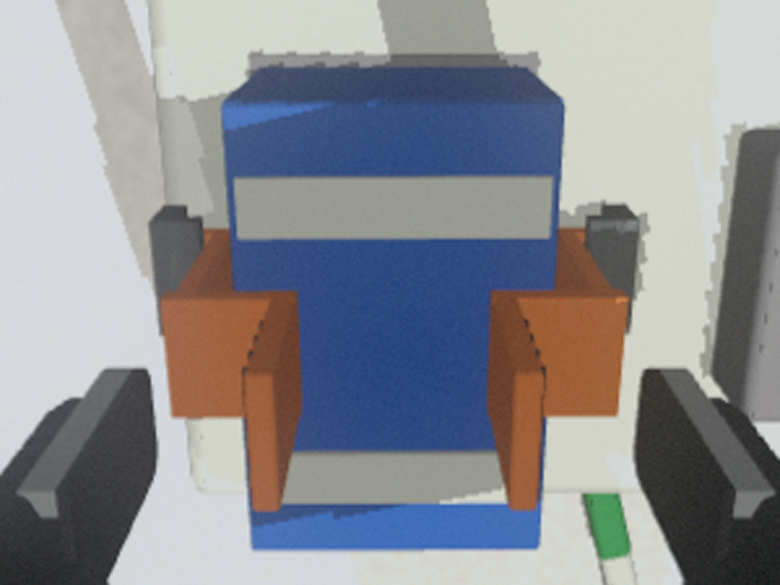

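View pics/d2.png

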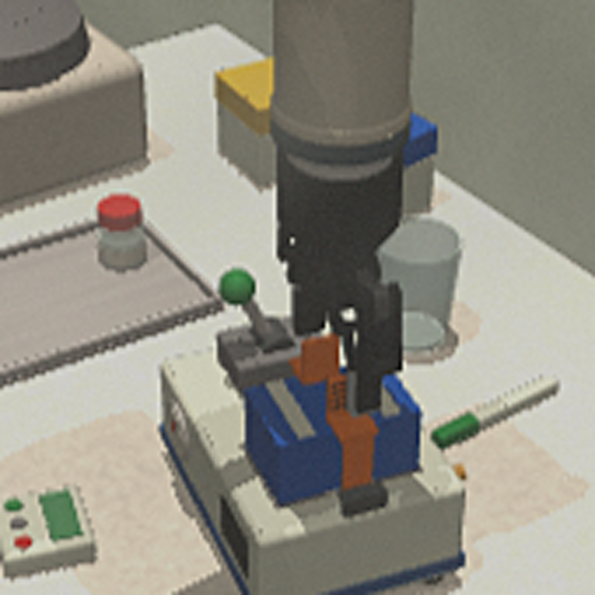

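```bash
python3 - <<'E'
from h import *
w=load("pics/d_wrist.npz");R,p=tool()
c=lambda q:((q-[100,110])*2.6).round(0)
for d in (155,160,173):
  for y in (-42.5,0,42.5):
    for x in (-11,11): print(d,x,y,c(proj(w,p+R@[x,y,d])))
g=lambda u,v,z:plane(w,100+u/2.6,110+v/2.6,z)
C=np.array([g(245,372,176),g(253,508,176),g(543,372,176),g(537,508,176)]);print(C.round(1),C.mean(0))
E
```

```text
155 -11 -42.5 [154. 480.]
155 11 -42.5 [143. 367.]
155 -11 0 [398. 480.]
155 11 0 [398. 367.]
155 -11 42.5 [642. 481.]
155 11 42.5 [654. 367.]
160 -11 -42.5 [162. 463.]
160 11 -42.5 [151. 353.]
160 -11 0 [398. 464.]
160 11 0 [398. 353.]
160 -11 42.5 [634. 464.]
160 11 42.5 [646. 353.]
173 -11 -42.5 [180. 424.]
173 11 -42.5 [171. 321.]
173 -11 0 [398. 424.]
173 11 0 [398. 321.]
173 -11 42.5 [616. 425.]
173 11 42.5 [626. 321.]
[[528.3 -44.9 176. ]
 [552.9 -50.9 176. ]
 [539.3   0.6 176. ]
 [563.9  -5.  176. ]] [546.08928336 -25.02905956 176.        ]
```

Request:
step_arm(
  deltas=[
    {"translation":[0.1,-0.05,0.4],"rot":[0,0,0]},
    {"translation":[0.1,-0.05,0.4],"rot":[0,0,0]},
    {"translation":[0.1,-0.05,0.4],"rot":[0,0,0]},
    {"translation":[0.1,-0.05,0.4],"rot":[0,0,0]},
    {"translation":[0.1,-0.05,0.4],"rot":[0,0,0]},
    {"translation":[0.1,-0.05,0.4],"rot":[0,0,0]},
    {"translation":[0.1,-0.05,0.4],"rot":[0,0,0]},
    {"translation":[0.1,-0.05,0.4],"rot":[0,0,0]},
  ],
  grip=255,
  squeeze=45,
)

```text
clock: 3.68
eef_pos: [546.2, -24.8, 320.5]
tcp_rot: [3.141, 0.001, 2.905]
contact_force: [-3.5, 0.6, 12.9]
opening: 0.314
```

```bash
python3 - <<'E'
from h import *
s=readout.sense(); print(s["clock"],s["opening"],s["eef_pos"],s["tcp_rot"],s["contact_force"])
f=grab("wrist","e"); crop(f,100,110,400,335,2.6,"pics/e1.png")
f=grab("side","e"); crop(f,200,130,300,230,6,"pics/e2.png")
E
```

```text
3.675 0.3137267153235192 [546.22514861 -24.80331973 320.51122673] [3.14114597e+00 1.12101875e-03 2.90475804e+00] [-3.48300969  0.64978915 12.88261503]
```

View pics/e1.png

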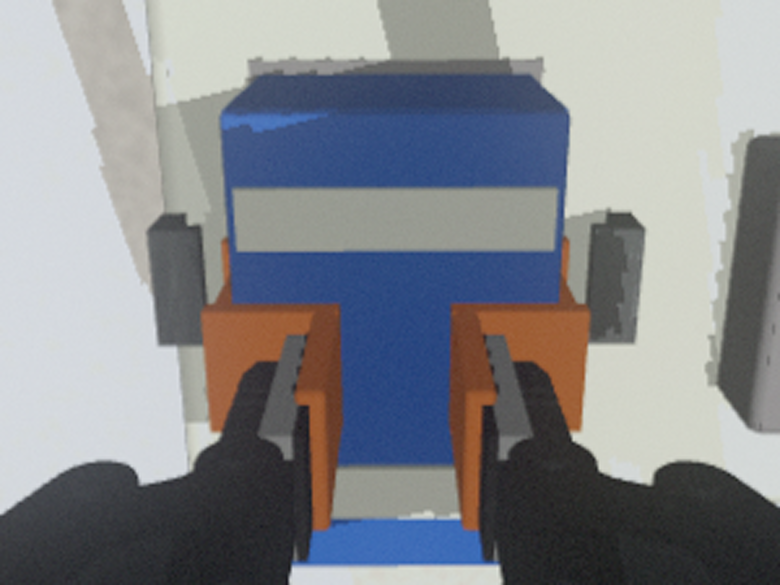

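View pics/e2.png

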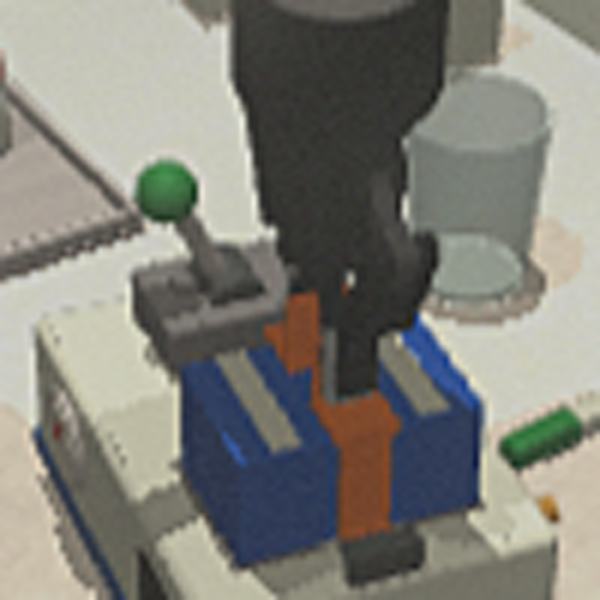

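Request:
step_arm(
  deltas=[
    {"translation":[0,0,-0.3],"rot":[0,0,0]},
    {"translation":[0,0,-0.8],"rot":[0,0,0]},
    {"translation":[0,0,-1.5],"rot":[0,0,0]},
    {"translation":[0,0,-2.3],"rot":[0,0,0]},
    {"translation":[0,0,-3.1],"rot":[0,0,0]},
    {"translation":[0,0,-4],"rot":[0,0,0]},
    {"translation":[0,0,-5],"rot":[0,0,0]},
    {"translation":[0,0,-6],"rot":[0,0,0]},
  ],
)

```text
clock: 4.78
eef_pos: [545.9, -24.9, 379.9]
tcp_rot: [3.142, 0.0, 2.905]
contact_force: [-0.2, -0.5, -1.1]
opening: 0.305
```

```bash
python3 - <<'E'
from h import *
s=readout.sense(); print(s["clock"],s["opening"],s["eef_pos"],s["tcp_rot"],s["contact_force"],s["qpos"])
f=grab("wrist","g"); crop(f,100,60,400,285,2.6,"pics/g1.png")
f=grab("side","g"); crop(f,200,110,300,210,6,"pics/g2.png")
E
```

```text
4.775 0.30524595406075544 [545.94154979 -24.90078504 379.94413437] [3.14156173e+00 1.97541290e-04 2.90478996e+00] [-0.22573885 -0.49748637 -1.05696397] [-4.83217693e-02  2.57874656e-01  1.82717214e+00 -7.61828029e-06
  1.05634602e+00 -1.38231166e+00]
```

View pics/g1.png

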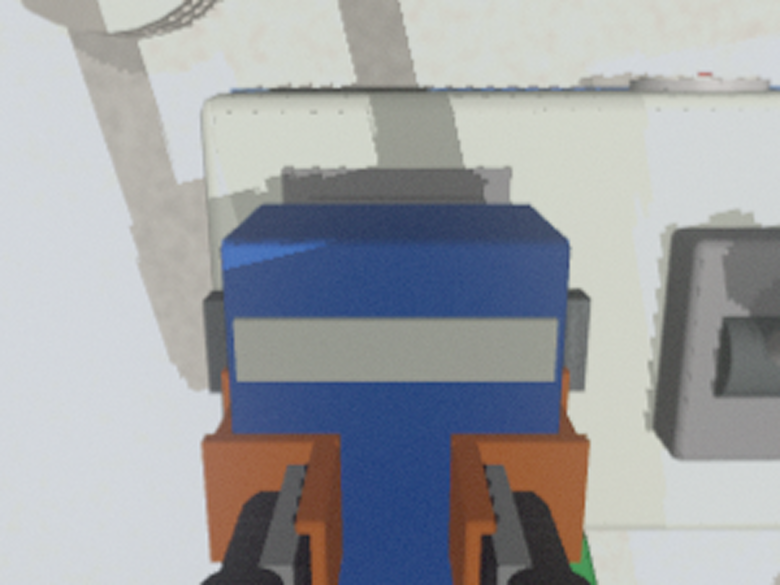

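View pics/g2.png

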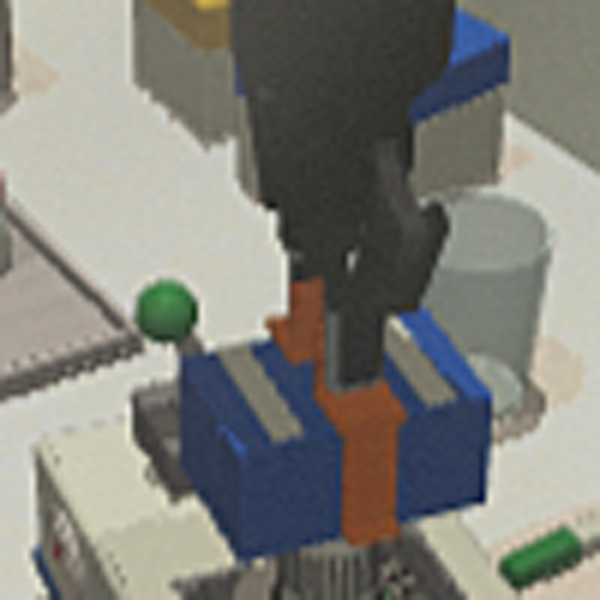

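```bash
python3 - <<'E'
from h import *
print(delta([482,355,450],3.087))
E
```

```text
(array([15.15, 35.42, -6.96]), array([ 0.   ,  0.002, -0.182]))
```

Request:
step_arm(
  deltas=[
    {"translation":[0,0,-3],"rot":[0,0,0]},
    {"translation":[0,0,-6],"rot":[0,0,0]},
    {"translation":[1.3,3,-7],"rot":[0,0,0]},
    {"translation":[3.4,8,-7],"rot":[0,0,-0.03]},
    {"translation":[5.3,12.5,-7],"rot":[0,0,-0.06]},
    {"translation":[7.3,17,-7],"rot":[0,0,-0.09]},
    {"translation":[9.2,21.5,-7],"rot":[0,0,-0.12]},
    {"translation":[11.1,26,-7],"rot":[0,0,-0.15]},
  ],
)

```text
clock: 5.88
eef_pos: [498.5, 255.4, 449.0]
tcp_rot: [-3.141, -0.0, 3.056]
contact_force: [0.8, -0.7, -2.3]
opening: 0.308
```

```bash
python3 - <<'E'
from h import *
print(readout.sense()["opening"],delta([482,355,450],3.087))
E
```

```text
0.3080212672278526 (array([ 2.5 ,  9.78, -0.1 ]), array([-0.   , -0.   , -0.031]))
```

Request:
step_arm(
  deltas=[
    {"translation":[1.2,4.5,0],"rot":[0,0,-0.03]},
    {"translation":[2.1,8,0],"rot":[0,0,-0.03]},
    {"translation":[2.5,9.7,0],"rot":[0,0,-0.03]},
    {"translation":[2.5,9.7,0],"rot":[0,0,-0.03]},
    {"translation":[2.5,9.7,0],"rot":[0,0,-0.03]},
  ],
)

```text
clock: 6.5
eef_pos: [482.7, 351.8, 449.0]
tcp_rot: [-3.141, -0.0, 3.084]
contact_force: [0.2, -0.6, -1.9]
opening: 0.311
```

```bash
python3 - <<'E'
from h import *
s=readout.sense(); print(s["clock"],s["opening"],s["eef_pos"],s["tcp_rot"],s["contact_force"],s["qpos"])
f=grab("wrist","i"); crop(f,0,0,512,384,1.56,"pics/i1.png")
E
```

```text
6.5 0.31099257387250934 [482.68781031 351.81828475 448.97770253] [-3.14080349e+00 -2.09474493e-04  3.08437585e+00] [ 0.24251259 -0.57363178 -1.90763413] [ 6.27466791e-01  2.71598626e-01  1.64593655e+00 -5.09001607e-04
  1.22471887e+00 -8.85940000e-01]
```

View pics/i1.png

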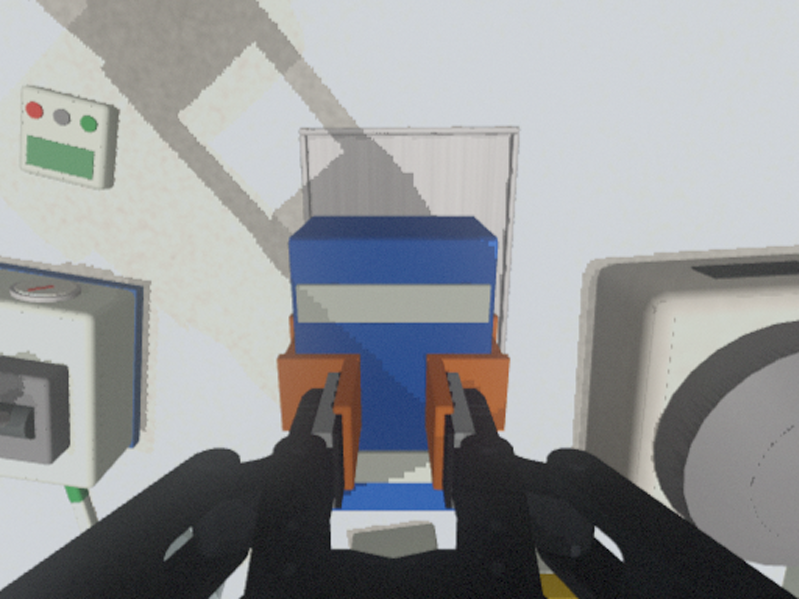

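```bash
python3 - <<'E'
from h import *
np.set_printoptions(precision=1,suppress=True)
w=load("pics/i_wrist.npz");g=lambda u,v,z:plane(w,u/1.56,v/1.56,z)
A=g(300,128,15);B=g(519,127,15);d=B-A;yaw=np.arctan2(-d[0],d[1]);L=np.linalg.norm(d)
L1=g(306,215,15);R1=g(512,228,15); R2=g(505,348,15)
print(A,B,L,yaw,L1,R1,R2); e=R2-B;print("right side yaw",np.arctan2(e[1],e[0]))
for y in (yaw,-0.05,-.06): 
  ex=np.array([np.cos(y),np.sin(y),0]); c=(A+B)/2+ex*130; print(y,"centre",c,"place",c-45*ex, (A+B)/2)
E
```

```text
[390.9 284.4  15. ] [399.7 451.4  15. ] 167.2808347266437 -0.05274928130660841 [457.  281.7  15. ] [476.9 447.3  15. ] [582.  442.8  15. ]
right side yaw -0.04718606768218198
-0.05274928130660841 centre [525.1 361.   15. ] place [480.2 363.4  15. ] [395.3 367.9  15. ]
-0.05 centre [525.2 361.4  15. ] place [480.2 363.7  15. ] [395.3 367.9  15. ]
-0.06 centre [525.1 360.1  15. ] place [480.2 362.8  15. ] [395.3 367.9  15. ]
```

```bash
python3 - <<'E'
from h import *
print(delta([480,363.3,245],3.0906))
E
```

```text
(array([ 0.34,  1.16, 20.41]), array([-0.001, -0.   , -0.007]))
```

Request:
step_arm(
  deltas=[
    {"translation":[0.1,0.5,2],"rot":[0,0,-0.007]},
    {"translation":[0.3,1.0,6],"rot":[0,0,-0.007]},
    {"translation":[0.3,1.1,10],"rot":[0,0,-0.007]},
    {"translation":[0.3,1.1,14],"rot":[0,0,-0.007]},
    {"translation":[0.3,1.1,17],"rot":[0,0,-0.007]},
    {"translation":[0.3,1.1,19],"rot":[0,0,-0.007]},
    {"translation":[0.3,1.1,20],"rot":[0,0,-0.007]},
    {"translation":[0.3,1.1,20],"rot":[0,0,-0.007]},
  ],
)

```text
clock: 7.55
eef_pos: [480.4, 363.3, 249.0]
tcp_rot: [-3.141, -0.001, 3.091]
contact_force: [-0.9, 0.0, -2.9]
opening: 0.311
```

```bash
python3 - <<'E'
from h import *
s=readout.sense(); print(s["clock"],s["opening"],s["eef_pos"],s["tcp_rot"],s["contact_force"],delta([480,363.3,236],3.0906,s))
f=grab("wrist","j"); crop(f,0,0,512,384,1.56,"pics/j1.png")
E
```

```text
7.55 0.3108292043876673 [480.38144189 363.27875145 248.99900009] [-3.14108468e+00 -5.46435726e-04  3.09103642e+00] [-0.85423443  0.00888907 -2.86338005] (array([0.04, 0.  , 1.3 ]), array([-0.001, -0.001,  0.   ]))
```

View pics/j1.png

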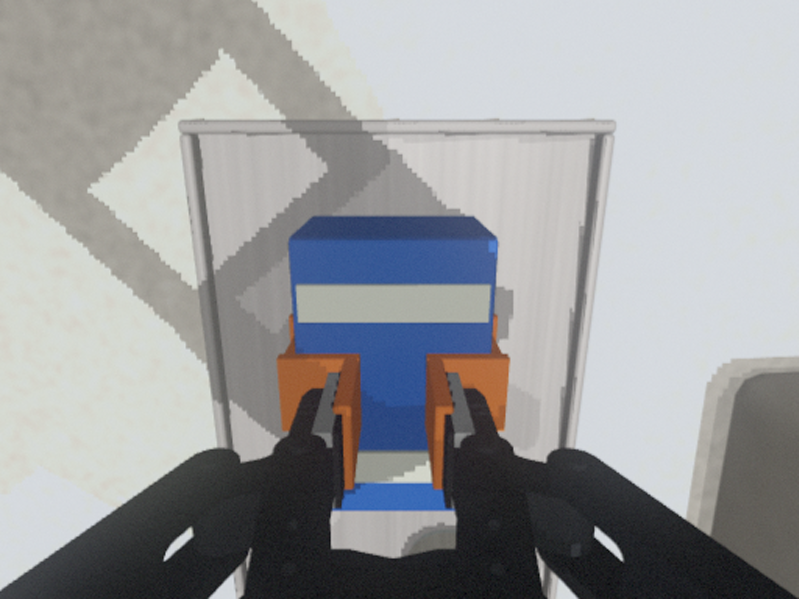

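Cover is centred in the near half of the tray (tray corners at (182,125) and (613,125), cover at about 290–497). I'll lower it to contact.

Request:
step_arm(
  deltas=[
    {"translation":[0,0,0.5],"rot":[0,0,0]},
    {"translation":[0,0,0.9],"rot":[0,0,0]},
    {"translation":[0,0,1.1],"rot":[0,0,0]},
    {"translation":[0,0,1.2],"rot":[0,0,0]},
    {"translation":[0,0,1.2],"rot":[0,0,0]},
  ],
)

```text
clock: 8.22
eef_pos: [480.1, 363.9, 237.1]
tcp_rot: [-3.142, -0.0, 3.092]
contact_force: [0.3, -1.1, -1.8]
opening: 0.312
```

Request:
step_arm(
  deltas=[
    {"translation":[0,0,0.08],"rot":[0,0,0]},
    {"translation":[0,0,0.15],"rot":[0,0,0]},
    {"translation":[0,0,0.15],"rot":[0,0,0]},
  ],
)

```text
clock: 8.6
eef_pos: [480.2, 363.9, 235.7]
tcp_rot: [3.142, 0.0, 3.092]
contact_force: [-1.1, 0.0, -1.4]
opening: 0.307
```

Request:
step_arm(
  deltas=[
    {"translation":[0,0,0.08],"rot":[0,0,0]},
    {"translation":[0,0,0.1],"rot":[0,0,0]},
    {"translation":[0,0,0.1],"rot":[0,0,0]},
  ],
)

```text
clock: 8.98
eef_pos: [480.2, 363.9, 235.7]
tcp_rot: [3.141, 0.0, 3.092]
contact_force: [-3.4, -2.2, 8.4]
opening: 0.31
```

Request:
step_arm(
  deltas=[
    {"translation":[0,0,0],"rot":[0,0,0]},
    {"translation":[0,0,0],"rot":[0,0,0]},
    {"translation":[0,0,0],"rot":[0,0,0]},
    {"translation":[0,0,0],"rot":[0,0,0]},
    {"translation":[0,0,0],"rot":[0,0,0]},
    {"translation":[0,0,0],"rot":[0,0,0]},
  ],
  grip=0,
)

```text
clock: 9.72
eef_pos: [480.2, 363.9, 234.6]
tcp_rot: [-3.142, -0.0, 3.092]
contact_force: [-0.3, -0.9, -0.8]
opening: 1.003
```

Request:
step_arm(
  deltas=[
    {"translation":[0,0,-1.5],"rot":[0,0,0]},
    {"translation":[0,0,-4],"rot":[0,0,0]},
    {"translation":[0,0,-8],"rot":[0,0,0]},
    {"translation":[0,0,-12],"rot":[0,0,0]},
    {"translation":[0,0,-16],"rot":[0,0,0]},
    {"translation":[0,0,-20],"rot":[0,0,0]},
    {"translation":[0,0,-20],"rot":[0,0,0]},
  ],
)

```text
clock: 10.6
eef_pos: [480.7, 364.3, 439.5]
tcp_rot: [3.137, 0.006, 3.092]
contact_force: [0.0, -0.5, 0.8]
opening: 1.0
```

```bash
python3 - <<'E'
from h import *
s=readout.sense(); print(s["clock"],s["opening"],s["eef_pos"],s["tcp_rot"],s["contact_force"],s["qpos"])
f=grab("wrist","k"); crop(f,0,0,512,384,1.56,"pics/k1.png")
f=grab("side","k"); crop(f,90,80,320,255,3.4,"pics/k2.png")
f=grab("scene","k"); crop(f,200,140,440,260,3.3,"pics/k3.png")
E
```

```text
10.6 0.9999710997869703 [480.67506879 364.25857336 439.47220977] [3.13693202 0.00564564 3.09183209] [ 0.03075104 -0.49553034  0.75981603] [ 6.46002876e-01  2.86478457e-01  1.64726182e+00 -4.43150083e-05
  1.20053167e+00 -8.75030156e-01]
```

View pics/k1.png

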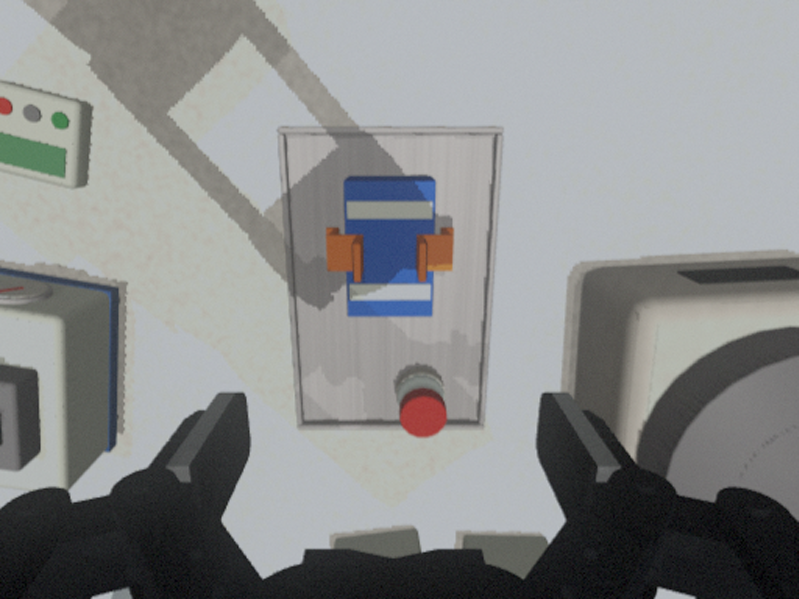

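View pics/k2.png

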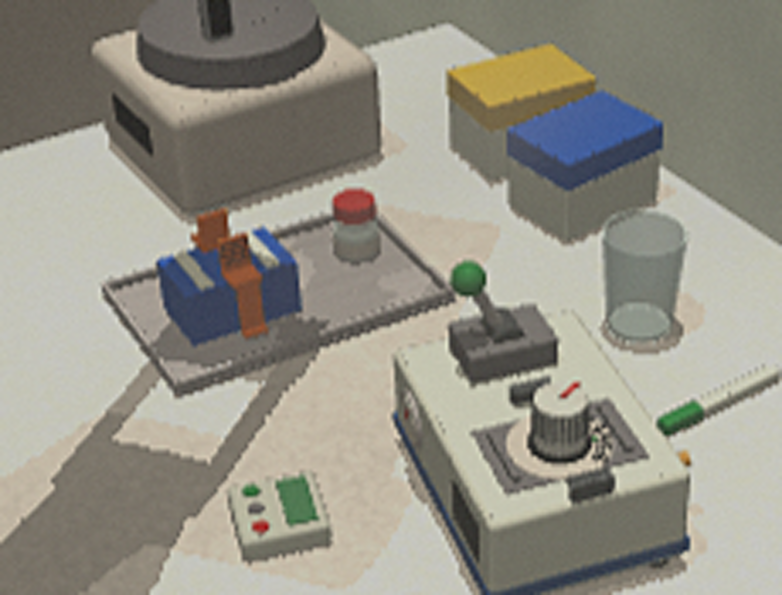

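View pics/k3.png

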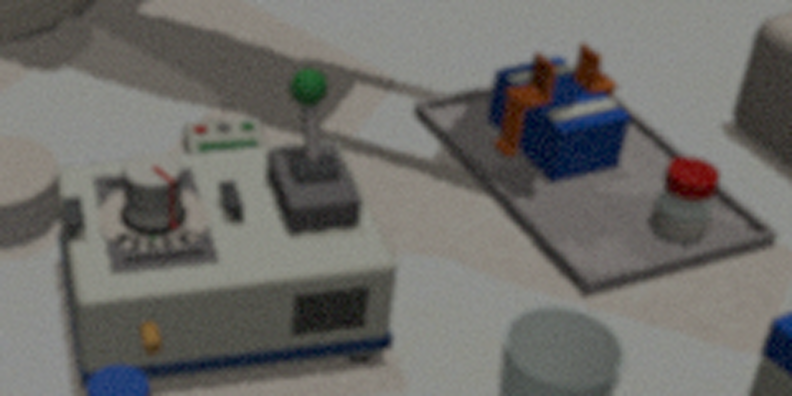

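```bash
python3 - <<'E'
from h import *
print(delta([595,-37,430],2.9035))
E
```

```text
(array([-13.5 , -39.43,   0.46]), array([-0.   , -0.   ,  0.188]))
```

Request:
step_arm(
  deltas=[
    {"translation":[-1,-3,0],"rot":[0,0,0.02]},
    {"translation":[-2.7,-8,0],"rot":[0,0,0.05]},
    {"translation":[-4.5,-13,0],"rot":[0,0,0.08]},
    {"translation":[-6.2,-18,0],"rot":[0,0,0.11]},
    {"translation":[-7.9,-23,0],"rot":[0,0,0.14]},
    {"translation":[-9.6,-28,0],"rot":[0,0,0.17]},
    {"translation":[-11.3,-33,0.2],"rot":[0,0,0.188]},
    {"translation":[-12.7,-37,0.4],"rot":[0,0,0.188]},
  ],
)

```text
clock: 11.75
eef_pos: [588.5, -14.1, 429.2]
tcp_rot: [-3.141, -0.002, 2.903]
contact_force: [0.3, 0.6, -0.5]
opening: 1.0
```

```bash
python3 - <<'E'
from h import *
print(readout.sense()["tcp_rot"],delta([595,-37,430],2.9035))
E
```

```text
[-3.14095930e+00 -2.28630091e-03  2.90278710e+00] (array([-1.17, -2.08, -0.08]), array([-0.001, -0.002, -0.001]))
```

Request:
step_arm(
  deltas=[
    {"translation":[-1.0,-1.8,0],"rot":[0,0,0]},
    {"translation":[-1.0,-2,0],"rot":[0,0,0]},
    {"translation":[-1.0,-2,0],"rot":[0,0,0]},
  ],
)

```text
clock: 12.12
eef_pos: [593.2, -32.8, 430.3]
tcp_rot: [3.141, -0.001, 2.904]
contact_force: [-0.7, -0.2, -0.4]
opening: 0.998
```

```bash
python3 - <<'E'
from h import *
s=readout.sense(); print(s["clock"],s["eef_pos"],s["tcp_rot"])
f=grab("wrist","l"); crop(f,170,60,370,210,4,"pics/l1.png")
E
```

```text
12.125 [593.2478591  -32.84483609 430.29115505] [ 3.14124896e+00 -1.03489798e-03  2.90416979e+00]
```

View pics/l1.png

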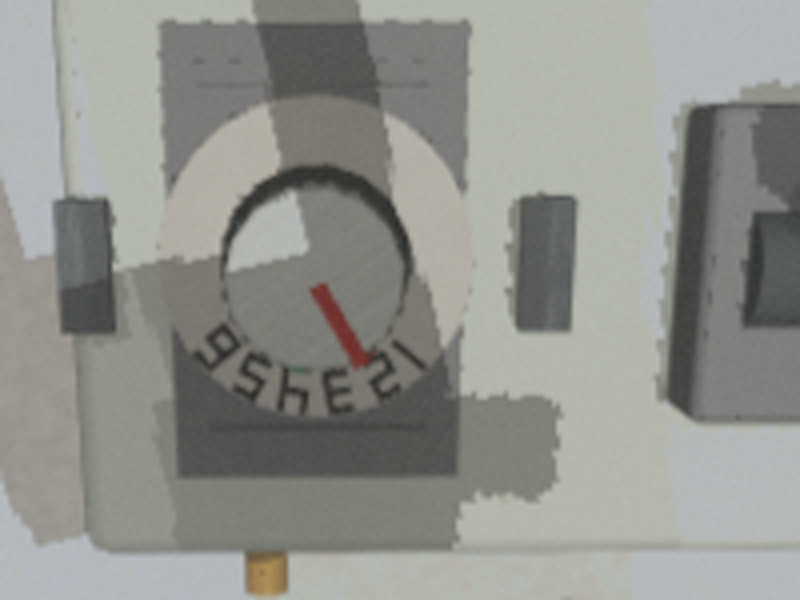

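```bash
python3 - <<'E'
from h import *
np.set_printoptions(precision=2,suppress=True)
w=load("pics/l_wrist.npz");g=lambda u,v,z:plane(w,170+u/4,60+v/4,z)
c=g(317,275,132);print("top",c, np.linalg.norm(g(226,272,132)-g(408,272,132)))
K=[g(53,202,104),g(62,332,104),g(577,197,104),g(572,331,104)];print(np.mean(K,0))
a=g(319,288,132);b=g(362,365,132);d=b-a;print("ptr",np.arctan2(d[1],d[0])+0.238)
n4=g(293,392,90);d=n4-np.array([546.5,-25,90]);print("n4",n4,np.hypot(*d[:2]),np.arctan2(d[1],d[0])+0.238)
print(delta([546.5,-25,340],2.9035))
E
```

```text
top [546.15 -24.5  132.  ] 37.52194267054923
[547.14 -25.25 104.  ]
ptr 0.5134926014377909
n4 [576.63 -38.37  90.  ] 32.958760125634065 -0.17969593882672263
(array([ 4.72, -0.36,  9.05]), array([ 0., -0.,  0.]))
```

Request:
step_arm(
  deltas=[
    {"translation":[1.5,-0.1,1],"rot":[0,0,0]},
    {"translation":[3.5,-0.3,3],"rot":[0,0,0]},
    {"translation":[4.7,-0.4,6],"rot":[0,0,0]},
    {"translation":[4.7,-0.4,8],"rot":[0,0,0]},
    {"translation":[4.7,-0.4,9],"rot":[0,0,0]},
    {"translation":[4.7,-0.4,9],"rot":[0,0,0]},
  ],
)

```text
clock: 12.92
eef_pos: [546.9, -26.0, 340.5]
tcp_rot: [-3.142, -0.001, 2.905]
contact_force: [-0.1, 0.3, 0.5]
opening: 1.001
```

```bash
python3 - <<'E'
from h import *
s=readout.sense(); print(s["clock"],s["eef_pos"],delta([546.4,-24.9,285],2.9035))
E
```

```text
12.925 [546.94789453 -25.95130808 340.46757811] (array([0.07, 0.09, 5.55]), array([-0.   , -0.001,  0.001]))
```

Request:
step_arm(
  deltas=[
    {"translation":[0,0,2],"rot":[0,0,0]},
    {"translation":[0.05,0.1,4],"rot":[0,0,0]},
    {"translation":[0.05,0.1,5.2],"rot":[0,0,0]},
    {"translation":[0.05,0.1,5.5],"rot":[0,0,0]},
    {"translation":[0.05,0.1,5.5],"rot":[0,0,0]},
  ],
)

```text
clock: 13.55
eef_pos: [547.0, -25.5, 286.1]
tcp_rot: [3.141, 0.001, 2.904]
contact_force: [-0.4, 0.9, 0.0]
opening: 1.0
```

```bash
python3 - <<'E'
from h import *
s=readout.sense(); print(s["clock"],s["eef_pos"],s["contact_force"],delta([546.4,-24.9,285],2.9035))
f=grab("wrist","m"); crop(f,100,110,400,335,2.6,"pics/m1.png")
E
```

```text
13.55 [547.02951204 -25.5205083  286.12495926] [-0.43023864  0.87347816  0.01810307] (array([0.08, 0.05, 0.11]), array([0.   , 0.001, 0.   ]))
```

View pics/m1.png

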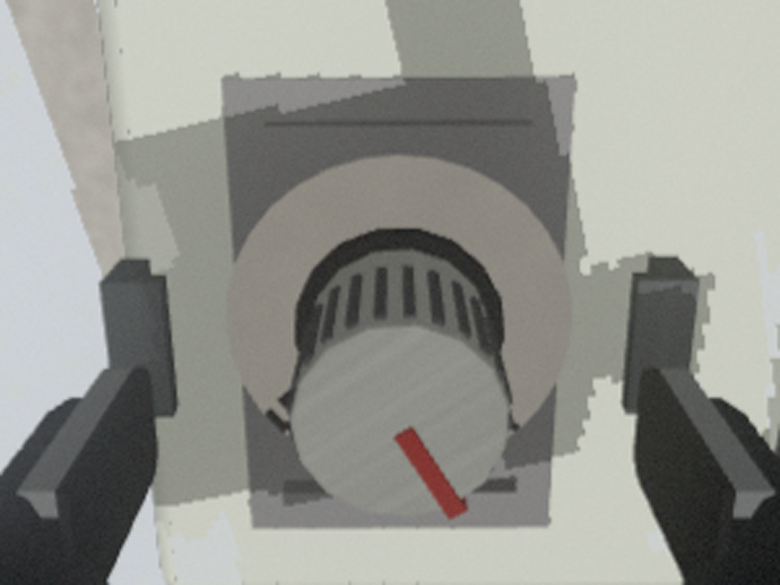

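Request:
step_arm(
  deltas=[
    {"translation":[0.05,0.05,0],"rot":[0,0,0]},
    {"translation":[0.05,0.05,0],"rot":[0,0,0]},
    {"translation":[0.05,0.05,0],"rot":[0,0,0]},
    {"translation":[0.05,0.05,0],"rot":[0,0,0]},
    {"translation":[0.05,0.05,0],"rot":[0,0,0]},
    {"translation":[0.05,0.05,0],"rot":[0,0,0]},
  ],
  grip=255,
  squeeze=60,
)

```text
clock: 14.35
eef_pos: [546.5, -24.7, 286.3]
tcp_rot: [3.141, 0.0, 2.904]
contact_force: [-1.0, 2.0, 5.6]
opening: 0.419
```

Request:
step_arm(
  deltas=[
    {"translation":[0,0,0],"rot":[0,0,0.1]},
    {"translation":[0,0,0],"rot":[0,0,0.21]},
    {"translation":[0,0,0],"rot":[0,0,0.32]},
    {"translation":[0,0,0],"rot":[0,0,0.43]},
    {"translation":[0,0,0],"rot":[0,0,0.54]},
    {"translation":[0,0,0],"rot":[0,0,0.64]},
    {"translation":[0,0,0],"rot":[0,0,0.71]},
    {"translation":[0,0,0],"rot":[0,0,0.71]},
  ],
)

```text
clock: 15.35
eef_pos: [546.4, -24.9, 286.3]
tcp_rot: [3.141, 0.0, 2.193]
contact_force: [-1.8, 1.7, 5.8]
opening: 0.428
```

```bash
python3 - <<'E'
from h import *
s=readout.sense(); print(s["clock"],s["eef_pos"],s["tcp_rot"],s["contact_force"],s["wrist_torque"],s["opening"])
f=grab("wrist","n"); crop(f,100,110,400,335,2.6,"pics/n1.png")
E
```

```text
15.35 [546.39456103 -24.85576212 286.28419111] [3.14138571e+00 8.49059764e-05 2.19301234e+00] [-1.80357577  1.67218352  5.81316123] [0.09383285 0.35385623 0.08874354] 0.428148224263799
```

View pics/n1.png

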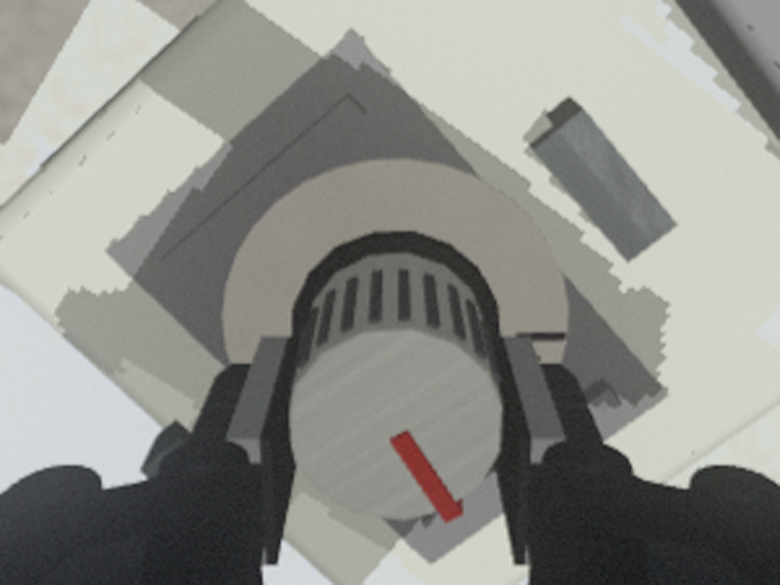

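Request:
step_arm(
  deltas=[
    {"translation":[0,0,0],"rot":[0,0,0]},
    {"translation":[0,0,0],"rot":[0,0,0]},
    {"translation":[0,0,0],"rot":[0,0,0]},
    {"translation":[0,0,0],"rot":[0,0,0]},
    {"translation":[0,0,0],"rot":[0,0,0]},
  ],
  grip=0,
)

```text
clock: 16.02
eef_pos: [546.3, -24.9, 285.6]
tcp_rot: [-3.142, -0.0, 2.194]
contact_force: [0.1, 0.0, 0.5]
opening: 1.001
```

Request:
step_arm(
  deltas=[
    {"translation":[0,0,-2],"rot":[0,0,0]},
    {"translation":[0,0,-5],"rot":[0,0,0]},
    {"translation":[0,0,-9],"rot":[0,0,-0.15]},
    {"translation":[0,0,-13],"rot":[0,0,-0.3]},
    {"translation":[-1.5,1.2,-14.5],"rot":[0,0,-0.45]},
    {"translation":[-3.0,2.5,-14.5],"rot":[0,0,-0.6]},
    {"translation":[-3.8,3.2,-14.5],"rot":[0,0,-0.7]},
    {"translation":[-3.8,3.2,-14.5],"rot":[0,0,-0.7]},
  ],
)

```text
clock: 17.02
eef_pos: [594.8, -37.2, 430.4]
tcp_rot: [-3.142, -0.0, 2.893]
contact_force: [-0.4, 0.3, 0.3]
opening: 1.003
```

```bash
python3 - <<'E'
from h import *
s=readout.sense(); print(s["clock"],s["eef_pos"],s["tcp_rot"],s["contact_force"],s["opening"])
f=grab("wrist","o"); crop(f,150,60,350,210,4,"pics/o1.png")
E
```

```text
17.025 [594.84149182 -37.22351369 430.43478764] [-3.14153021e+00 -1.40901405e-04  2.89293075e+00] [-0.36827261  0.3028577   0.26500589] 1.003216384849331
```

View pics/o1.png

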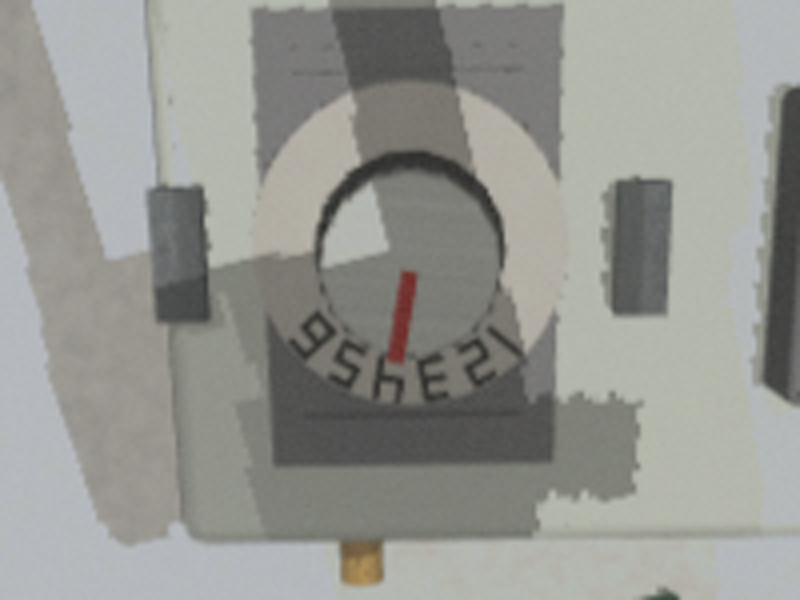

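```bash
python3 - <<'E'
from h import *
f=load("pics/o_wrist.npz")
print(delta([499.4,99.7,430],2.9035))
E
```

```text
(array([12.59, 10.91,  0.04]), array([-0.   , -0.001, -0.012]))
```

Request:
step_arm(
  deltas=[
    {"translation":[3,2.6,0],"rot":[0,0,-0.012]},
    {"translation":[7,6,0],"rot":[0,0,-0.012]},
    {"translation":[10.5,9,0],"rot":[0,0,-0.012]},
    {"translation":[12.6,10.9,1],"rot":[0,0,-0.012]},
    {"translation":[12.6,10.9,4],"rot":[0,0,-0.012]},
    {"translation":[12.6,10.9,6],"rot":[0,0,-0.012]},
    {"translation":[12.6,10.9,6],"rot":[0,0,-0.012]},
  ],
  grip=255,
  squeeze=40,
)

```text
clock: 17.95
eef_pos: [498.0, 99.4, 369.5]
tcp_rot: [-3.14, -0.003, 2.904]
contact_force: [0.0, -1.0, -0.6]
opening: -0.001
```

```bash
python3 - <<'E'
from h import *
s=readout.sense(); print(s["clock"],s["eef_pos"],s["tcp_rot"],s["opening"],delta([499.4,99.7,328],2.9035))
f=grab("wrist","p"); crop(f,0,0,512,384,1.56,"pics/p1.png")
f=grab("side","p"); crop(f,160,80,330,230,4,"pics/p2.png")
E
```

```text
17.95 [497.96979545  99.44437362 369.4961817 ] [-3.14025300e+00 -2.87834113e-03  2.90432893e+00] -0.0005370387997783948 (array([-0.14,  0.06,  4.15]), array([-0.001, -0.003,  0.001]))
```

View pics/p1.png

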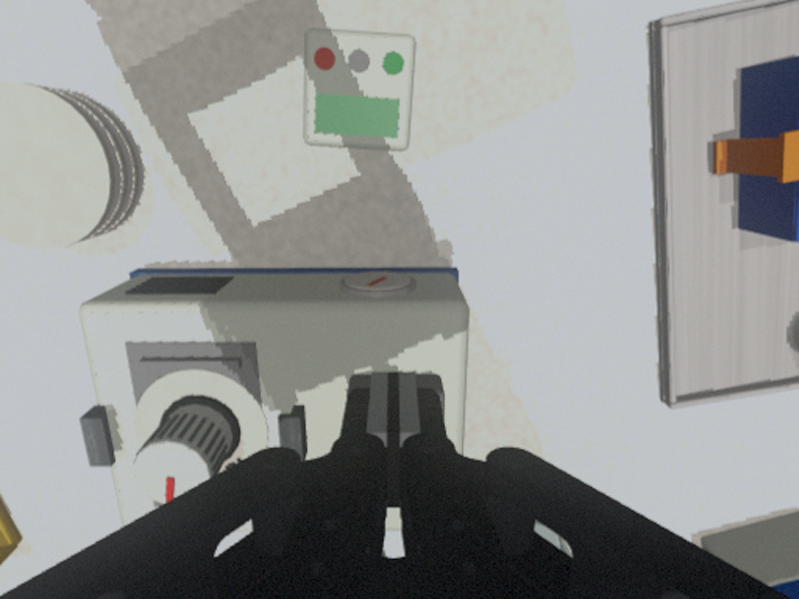

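View pics/p2.png

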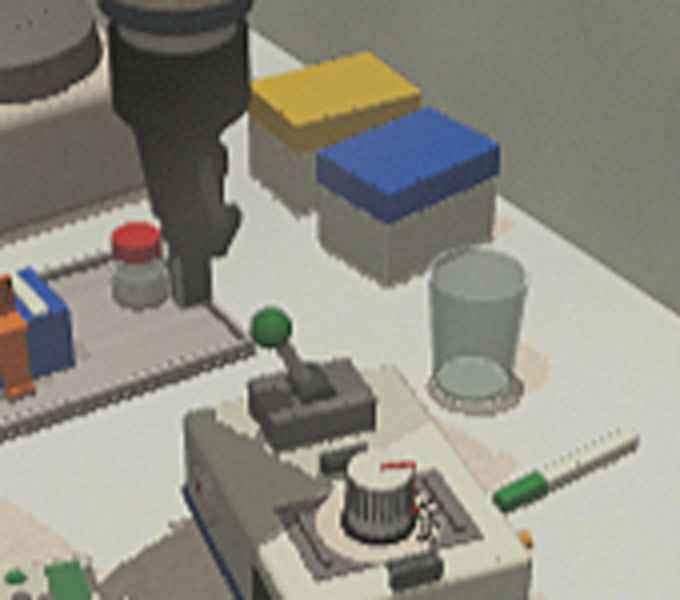

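Request:
step_arm(
  deltas=[
    {"translation":[0,0,2],"rot":[0,0,0]},
    {"translation":[0,0,3.6],"rot":[0,0,0]},
    {"translation":[0,0,4.1],"rot":[0,0,0]},
    {"translation":[-1,0,4.1],"rot":[0,0,0]},
    {"translation":[-2,0,4.1],"rot":[0,0,0]},
    {"translation":[-3,0,4.1],"rot":[0,0,0]},
    {"translation":[-4,0,4.1],"rot":[0,0,0]},
    {"translation":[-5,0,4.1],"rot":[0,0,0]},
  ],
)

```text
clock: 19.05
eef_pos: [548.4, 87.6, 329.7]
tcp_rot: [3.142, 0.0, 2.906]
contact_force: [-1.3, 1.1, 1.6]
opening: 0.001
```

```bash
python3 - <<'E'
from h import *
s=readout.sense(); print(s["clock"],s["eef_pos"],s["tcp_rot"],s["contact_force"])
q=(s["eef_pos"]-np.array([557,18.8,0]));c,t=np.cos(-.238),np.sin(-.238);print("pump xy",c*q[0]+t*q[1],-t*q[0]+c*q[1])
f=grab("side","q"); crop(f,160,80,330,230,4,"pics/q2.png")
f=grab("scene","q"); crop(f,220,110,350,220,6,"pics/q3.png")
E
```

```text
19.05 [548.42964424  87.58675637 329.7264707 ] [3.14158272e+00 8.68425308e-05 2.90576870e+00] [-1.29651526  1.09284429  1.56791703]
pump xy -24.545899409420933 64.82721397525499
```

View pics/q2.png

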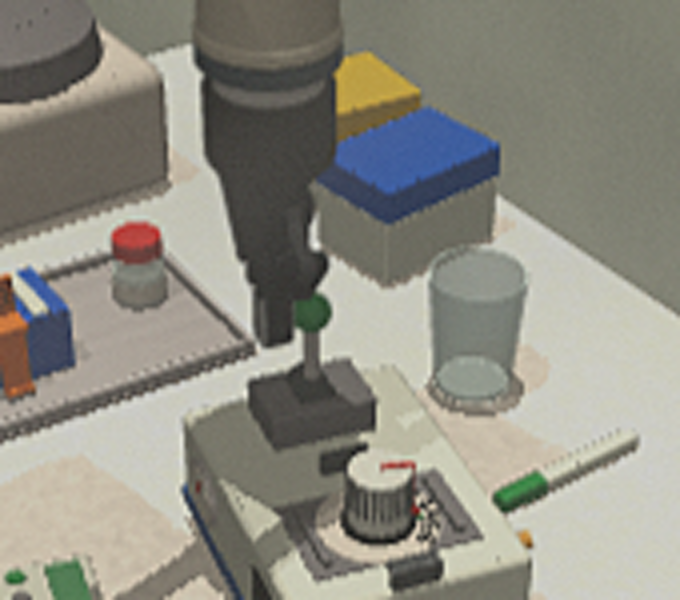

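View pics/q3.png

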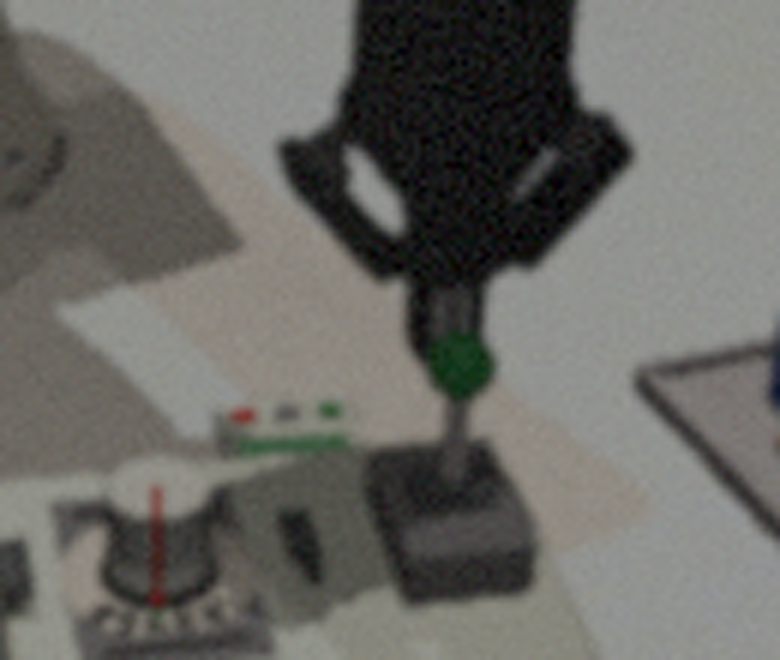

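Request:
step_arm(
  deltas=[
    {"translation":[-0.7,0,0],"rot":[0,0,0]},
    {"translation":[-1.4,0,0],"rot":[0,0,0]},
    {"translation":[-2.0,0,0],"rot":[0,0,0]},
    {"translation":[-2.5,0,0],"rot":[0,0,0]},
    {"translation":[-2.7,0,0],"rot":[0,0,0]},
    {"translation":[-2.7,0,0],"rot":[0,0,0]},
  ],
)

```text
clock: 19.9
eef_pos: [574.1, 81.4, 329.7]
tcp_rot: [3.142, 0.0, 2.906]
contact_force: [-0.8, 0.3, -0.3]
opening: -0.002
```

Request:
step_arm(
  deltas=[
    {"translation":[-0.15,0,0],"rot":[0,0,0]},
    {"translation":[-0.3,0,0],"rot":[0,0,0]},
    {"translation":[-0.3,0,0],"rot":[0,0,0]},
  ],
)

```text
clock: 20.27
eef_pos: [576.5, 80.8, 329.5]
tcp_rot: [-3.141, -0.001, 2.906]
contact_force: [-4.2, 1.6, 0.1]
opening: 0.003
```

Request:
step_arm(
  deltas=[
    {"translation":[-0.1,0,0],"rot":[0,0,0]},
    {"translation":[-0.15,0,0],"rot":[0,0,0]},
    {"translation":[-0.15,0,0],"rot":[0,0,0]},
  ],
)

```text
clock: 20.65
eef_pos: [577.2, 80.7, 329.4]
tcp_rot: [-3.141, -0.004, 2.906]
contact_force: [-8.6, 1.7, 3.6]
opening: 0.003
```

Request:
step_arm(
  deltas=[
    {"translation":[-0.1,0,0],"rot":[0,0,0]},
    {"translation":[-0.2,0,0],"rot":[0,0,0]},
    {"translation":[-0.2,0,0],"rot":[0,0,0]},
  ],
)

```text
clock: 21.02
eef_pos: [578.0, 80.5, 329.3]
tcp_rot: [-3.141, -0.007, 2.905]
contact_force: [-15.9, 5.4, 9.5]
opening: 0.001
```

```bash
python3 - <<'E'
from h import *
s=readout.sense(); print(s["clock"],s["eef_pos"],s["tcp_rot"],s["contact_force"])
q=(s["eef_pos"]-np.array([557,18.8,0]));c,t=np.cos(-.238),np.sin(-.238);print("pump xy",c*q[0]+t*q[1],-t*q[0]+c*q[1])
f=grab("side","r"); crop(f,160,80,330,230,4,"pics/r2.png")
E
```

```text
21.025 [577.965434    80.51169388 329.28382884] [-3.14075891 -0.00732539  2.9054839 ] [-15.9224608    5.43288454   9.53049216]
pump xy 5.825331908143863 64.91492965884468
```

View pics/r2.png

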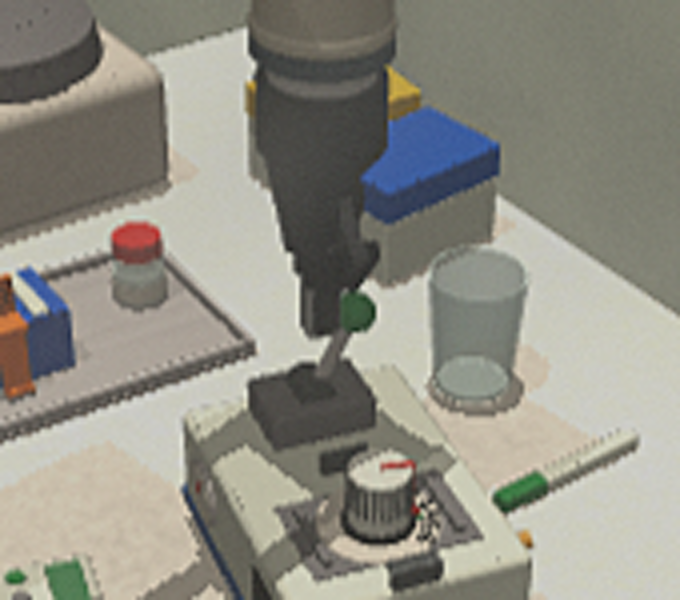

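The lever is against its stop: pump x is +5.8 (about +5 expected) and the force is 17 N and rising. I'll back off and raise.

Request:
step_arm(
  deltas=[
    {"translation":[1.5,0,0],"rot":[0,0,0]},
    {"translation":[4,0,0],"rot":[0,0,0]},
    {"translation":[6,0,-2],"rot":[0,0,0]},
    {"translation":[8,0,-5],"rot":[0,0,0]},
    {"translation":[8,0,-9],"rot":[0,0,0]},
    {"translation":[8,0,-12],"rot":[0,0,0]},
    {"translation":[8,0,-12],"rot":[0,0,0]},
  ],
)

```text
clock: 21.95
eef_pos: [503.1, 98.7, 452.4]
tcp_rot: [3.139, 0.006, 2.906]
contact_force: [0.0, 0.9, -0.2]
opening: 0.002
```

```bash
python3 - <<'E'
from h import *
s=readout.sense(); print(s["clock"],s["eef_pos"],s["contact_force"])
a=grab("side","t"); crop(a,90,80,360,280,2.9,"pics/t2.png")
b=grab("scene","t"); crop(b,180,120,440,300,3,"pics/t3.png")
def ball(f,box):
    u0,v0,u1,v1=box; h=cv2.cvtColor(f["image"],cv2.COLOR_RGB2HSV)[v0:v1,u0:u1]
    m=cv2.inRange(h,(50,90,30),(80,255,255)); n,l,st,c=cv2.connectedComponentsWithStats(m); i=1+np.argmax(st[1:,4]); return c[i]+[u0,v0],st[i]
pa=ball(a,(225,135,275,180));pb=ball(b,(275,140,325,205));print(pa,pb)
X,e=tri((a,*pa[0]),(b,*pb[0]));q=X-np.array([557,18.8,0]);c,t=np.cos(-.238),np.sin(-.238);print("ball",X,e,"pump xy",c*q[0]+t*q[1],-t*q[0]+c*q[1])
E
```

```text
21.95 [503.10487591  98.74865483 452.44783405] [ 0.03383803  0.88257469 -0.23927513]
(array([248.775, 156.05 ]), array([20, 18,  9,  6, 40], dtype=int32)) (array([299.3375, 180.35  ]), array([20, 36, 10, 11, 80], dtype=int32))
ball [602.59453581  75.28257562 168.11488441] [1.6, 1.6] pump xy 30.992988919240943 65.6397568768249
```

View pics/t2.png

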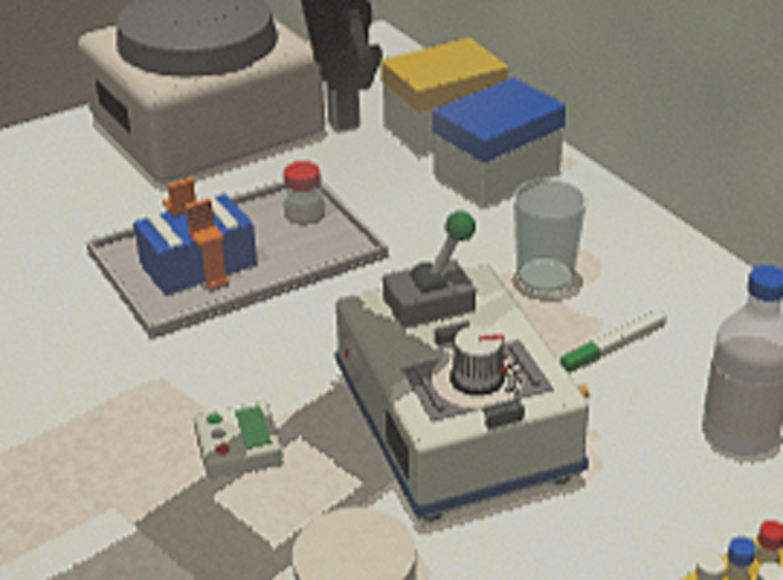

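View pics/t3.png

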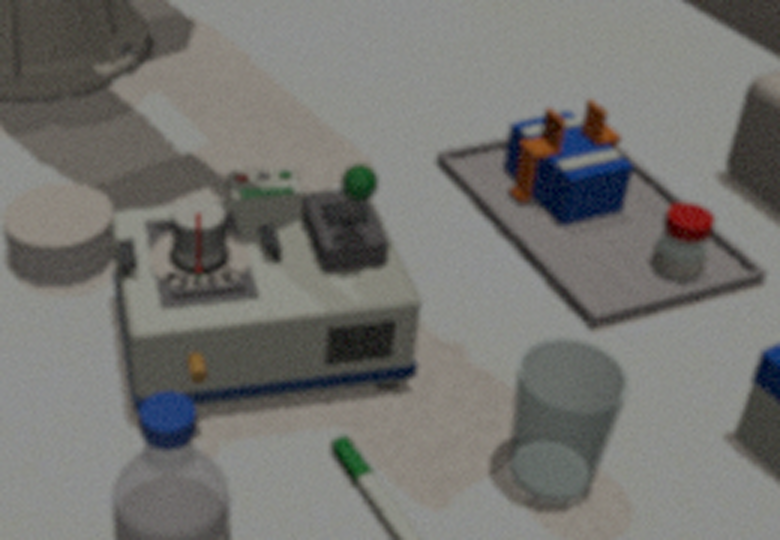

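The ball is at pump (+31, +66), as expected against the stop. The cover sits flat in the tray, the pointer is on 4, and nothing else has moved. I'll hand it in.

Request:
step_arm(
  deltas=[
    {"translation":[0,0,0],"rot":[0,0,0]},
    {"translation":[0,0,0],"rot":[0,0,0]},
  ],
)

```text
clock: 22.3
eef_pos: [502.4, 98.6, 448.7]
tcp_rot: [-3.141, -0.001, 2.906]
contact_force: [-0.4, -1.3, -0.2]
opening: -0.004
```

```bash
python3 -c "
from rig import ticket; print(ticket.sign_off())"
```

```text
the job is handed in; nothing more can be done
None
```

The pump is at setting 4 with the green lever against its far stop, and the job was handed in at 22.3 s. No verdict was reported.

- **Cover:** I squeezed both tabs, lifted the cover straight off, lowered it onto the tray floor (8 N at touch) and then let go. It stands upright and flat in the near half of the tray.
- **Sleeve:** I turned it 0.71 rad clockwise from setting 2, let go, and checked the pointer from above. It read about -0.15 rad, against -0.175 for the 4, so it is on the 4.
- **Lever:** I pushed it last, until the force climbed to about 17 N without much further movement. Two cameras put the ball at pump x +31 mm, y +66 mm; leaning fully over should put it at about +29 mm. The two camera rays missed each other by about 3 mm, so that difference is within measurement error.
- **Everything else:** In the last pictures the jar, dishes, timer, beaker, bottle and marker were where they stood, and the arm was clear of everything. I judged that by eye; I did not measure their positions.

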